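# Dry the washed stones: load the lift basket, trip the pawl, lower, cover and start

### The arm

A 6-joint arm with a two-finger parallel gripper is mounted at the origin on a cart in front of the work surface, level with it; the furniture and walls round the work are solid. World frame = base frame: x ahead of the robot, y to its left, z up, the work surface at z = 0. Lengths are in mm, angles in rad, forces in N, time in s.
With the tool pointing down it reaches from about 400 to 925 mm from the base axis. Payload 12.5 kg.
Tool frame: the origin (TCP) lies on the mounting face of the last link; the fingertips stand 190 mm ahead of it and the grasp point (between the pads) lies 171 mm ahead of it; z points along the fingers, y is the line along which they close (so a half turn about z gives the same grasp; the last joint's range is limited). The gripper opens to 95 mm and grips with 3 to 60 N. Pads are 20 mm wide; open, the fingers measure 119 mm over their backs; the gripper's body (75 mm by 180 mm) begins 59 mm behind the grasp point.
Start: joints at [-1.369, 0.491, 1.559, -0, 1.092, -0.106], TCP at [189.371, -595.62, 404.761] pointing down, gripper open.
Joint ranges: [-3.1, 3.1], [-0.84, 2.19], [0.05, 2.79], [-1.13, 4.28], [0.06, 2.93], [-2.69, 2.69]. Speed limits (rad/s): [2.22, 2.22, 2.79, 3.14, 3.14, 3.14].

### API

Orientations are given as [roll, pitch, yaw] about the fixed x, y, z axes, in that order (R = Rz(yaw) Ry(pitch) Rx(roll)).
In Python, from cell import env gives the robot as it stands.
- The arm moves only by the tool carry_out, never from a script. Its argument "series" is a list of rows, each a list of 5 numbers: the shift along the tool's x, y, z in m, then the turn about the tool's z in degrees, then the opening, from 0 (shut) to 1 (fully open). A call has 1 to 20 rows; each row is the pose to reach, as a shift and turn from the pose commanded when the call began, along the tool's axes at that moment; what a row does not reach only later rows make up. A row lasts 1/8 s, in which the tool goes at most 62.5 mm and 10.7 degrees, less where a joint would pass 70% of its speed; a pose out of reach is approached as far as the arm can. A call with a gripper value outside its range is refused whole. The fingers move at their own pace and stop on an object; the grip force is fixed at half the most. Time passes only in rows, so rows that repeat a pose let the fingers close. It gives the time, the measured TCP pose, the force, the opening and the grip force at its end, in the units of the state.
- env.state(): the state, without advancing time (a new reading comes with each control period).
- env.read_camera(name): name is "side" or "top"; returns (picture, depth): 420x560x3 uint8, red, green, blue; 420x560 float32, mm along the optical axis (not along the pixel's ray), 0 where there is no reading.
- env.get_calibration(name): a dict with "intrinsics" (3x3 intrinsics, pixels), "cam_to_world" (4x4, takes a point from camera to world coordinates). Camera axes: x right, y up, looking along -z (the intrinsics and any distortion apply to the point x, -y, -z); pixel columns grow to the right and rows downward; lengths in mm; the calibration is good to about 2 mm. A picture is of the moment at which its call begins. get_calibration takes no time and is no camera call.
- env.job_done(): hands the job in; it is judged then, once.
The state is a dict: "t": time; "joints": joint angles; "qvel": joint speeds; "tau": joint torques, N m; "eef_pos": TCP position; "tcp_rot": TCP orientation; "ft_force": force on the tool from outside, world axes, zero at the start; "moment": the same for the moment, N m; "opening": opening from 0.0 (shut) to 1.0 (fully open); "grip_force": force on a finger pad.
Only numpy, scipy, OpenCV 4.12 (cv2) and the standard library are available. Lean on these libraries where they do the work, as an engineer would, in place of code of your own. Each camera call takes 0.05 s, during which the arm holds its last target. There are 200 camera calls.

### The job

Put all the rough stones that are out on the bench in the dryer's raised basket. Then take the steel release bar, flick the ratchet pawl right over with it (up from under the tail, no fingers on the pawl), push the basket by its front knob fully down into the well without letting it drop, and fold the left cover leaf and then the right one fully shut, so that the right one's strip laps over the left; only then throw the isolator over to on, towards the back. The bar ends on its wooden rest, and the agate slabs and the brush stay where they are.

Things in the scene. Friction and masses are not known exactly. Their poses are not given: they have to be found in the camera images.
- stone_0: rough stone (irregular lump), the largest, 44 x 52 x 36 mm, about 160 g, tan; origin in the middle of its underside, its x axis across its narrow side, y along its long side (as it first lay). Absent in some runs
- stone_1: rough stone (irregular lump), 32 x 44 x 23 mm, about 70 g, grey; origin in the middle of its underside, its x axis across its narrow side, y along its long side (as it first lay). Absent in some runs
- stone_2: rough stone (irregular lump), the smallest, 29 x 34 x 22 mm, about 45 g, reddish; origin in the middle of its underside, its x axis across its narrow side, y along its long side (as it first lay). Absent in some runs
- stone_3: rough stone (irregular lump), like stone_1: 32 x 44 x 23 mm, grey; origin in the middle of its underside, its x axis across its narrow side, y along its long side (as it first lay). Absent in some runs
- stone_4: rough stone (irregular lump), like stone_2: 29 x 34 x 22 mm, reddish; origin in the middle of its underside, its x axis across its narrow side, y along its long side (as it first lay). Absent in some runs
- dryer: fixed grey sheet-metal stone dryer; origin on the bench top under the well's middle; x = from its front to its back (away from the robot), y = to its left, z up. The open well is 180 (x) x 230 (y) mm outside, its rim 110 mm above the bench, with a slot up the middle of its front and back walls. A mast 34 mm wide stands behind the well (its front face 117 mm behind the origin, top 248 mm high)
- basket_floor (a point): middle of the wire basket's inner floor. The basket is 147 (x) x 194 (y) mm inside with walls 30 mm high, over the middle of the well; raised, its floor is 135 mm above the bench, 25 mm above the rim. It is carried by a toothed rack bar (front face 104 mm behind the floor's middle, top 182 mm above the floor) that slides on the mast
- basket (a joint): travel of the basket on its lift, m: 0 raised, grows as it goes down, 0.110 fully down. Its guides drag, so that it stays where it is left and the stones' weight does not move it; pushing it down takes 8 to 13 N. With the pawl engaged it can go up but at most about 6 mm down
- basket_knob (a point): top middle of the black knob that works the basket up and down, on a stem through the front slot, 145 mm in front of the middle of the basket floor and 55 mm in front of the well's wall; 22 (x) x 24 (y) x 38 mm high, this point 45 mm above the basket floor; it moves with the basket (from 180 mm to 70 mm above the bench)
- pawl (a joint): angle of the ratchet pawl, rad: 0 engaged (its nose lies in the teeth of the rack bar), 1.35 thrown right over, away from the rack. It turns about an axis along the dryer's x; it is heavy on top: below about 0.5 it falls back into the teeth, beyond about 0.6 it falls over to 1.35 and stays there
- pawl_pivot (a point): on the pawl's pivot axis, abreast of the tail's middle; 224 mm above the bench, 31 mm to the right (-y) of the dryer's middle, 72 mm behind the origin
- pawl_tail (a point): point on the underside of the pawl's release tail, 31 mm from the pivot axis (engaged: in the dryer's middle plane, 220 mm above the bench). The tail, a 6 mm plate, runs from the pivot 56 mm to the left, level when engaged; it lies 60 to 85 mm behind the dryer's origin, the rack bar's face 19 mm behind it. Lifted here by 20 mm the pawl is at balance; 35 to 45 mm throws it over
- release_bar: plain square steel bar, 200 mm long (x), 10 x 10 mm, 140 g, both ends alike; origin in the middle of its underside, x along it
- bar_rest: fixed wooden rest for the bar, 134 (x) x 50 (y) mm; origin in the middle of its underside. Two saddles 55 mm either side of the middle (each 14 mm long) carry the bar's underside 28 mm above the bench, along the rest's x; between their flaring ears (up to 43 mm high) there is 30 mm for the 10 mm bar. Between the saddles the base is 6 mm high
- leaf_l (a joint): angle of the left (+y) leaf of the well's cover, rad: 0 closed and level, about 2.2 open, leaning outwards. A stiff hinge: it stays where it is left and must be pushed all the way; about 1 to 2 N at its free edge
- leaf_l_hinge (a point): middle of the left leaf's hinge line on the left rim, along the dryer's x, 110 mm above the bench. The leaf is 184 mm wide (along the hinge), 114 mm from hinge to free edge and 4 mm thick
- leaf_r (a joint): angle of the right (-y) leaf, as leaf_l. Closed last: its free edge carries a strip 22 mm wide, standing 5.5 mm proud of the leaf's outer face, that laps 14 mm over the left leaf; closed first it keeps the left leaf from closing
- leaf_r_hinge (a point): middle of the right leaf's hinge line on the right rim, 110 mm above the bench; sizes as the left leaf
- isolator (a joint): angle of the isolator handle on the grey box to the right of the well, rad: 0 off (leaning to the dryer's front, -x), 1.2 on (leaning to its back, +x); it goes over centre at 0.6 and rests at either end. A light push, about 1 N
- isolator_grip (a point): middle of the isolator handle's black cross grip, 18 mm thick and 46 mm long along the dryer's y, 46 mm from the pivot
- isolator_pivot (a point): on the handle's pivot axis (along the dryer's y), 58 mm above the bench; the box below it is 70 (x) x 60 (y) mm, 46 mm high
- slab_big: bystander: banded agate slab 67 x 94 x 8 mm, origin under its middle
- slab_small: bystander: banded agate slab 57 x 80 x 8 mm, origin under its middle
- brush: bystander: wooden scrubbing brush 54 x 153 x 49 mm, origin under its middle, y along it
Mind the look-alikes: they are no part of the job. What is shaped like the stone_0 but blue or green is not meant.

How it is judged (in metres and radians):
On the way, in this order (a step that is already met when the one before it is completed fails the run):
1. all the stones lie in the raised basket (x of stone_0 in the frame of basket_floor between -0.076 and 0.076 m and y of stone_0 in the frame of basket_floor between -0.1 and 0.1 m and z of stone_0 in the frame of basket_floor between -0.012 and 0.045 m and linear speed of each of stone_0, stone_1, stone_2, stone_3, stone_4 below 0.03 m/s and x of stone_1 in the frame of basket_floor between -0.076 and 0.076 m and y of stone_1 in the frame of basket_floor between -0.1 and 0.1 m and z of stone_1 in the frame of basket_floor between -0.012 and 0.045 m and x of stone_2 in the frame of basket_floor between -0.076 and 0.076 m and y of stone_2 in the frame of basket_floor between -0.1 and 0.1 m and z of stone_2 in the frame of basket_floor between -0.012 and 0.045 m and x of stone_3 in the frame of basket_floor between -0.076 and 0.076 m and y of stone_3 in the frame of basket_floor between -0.1 and 0.1 m and z of stone_3 in the frame of basket_floor between -0.012 and 0.045 m and x of stone_4 in the frame of basket_floor between -0.076 and 0.076 m and y of stone_4 in the frame of basket_floor between -0.1 and 0.1 m and z of stone_4 in the frame of basket_floor between -0.012 and 0.045 m and value of joint basket below 0.012 m and value of joint pawl below 0.3 rad), for 0.3 s.
2. the pawl is thrown right over while the basket is still up (value of joint pawl above 1.1 rad and value of joint basket below 0.02 m), for 0.2 s.
3. the basket is lowered fully into the well (value of joint basket above 0.104 m and value of joint each of leaf_l, leaf_r above 1 rad), for 0.2 s.
4. the left leaf is shut (value of joint leaf_l below 0.05 rad and value of joint leaf_r above 0.5 rad), for 0.2 s.
5. the right leaf is shut over it (value of joint each of leaf_l, leaf_r below 0.05 rad and value of joint isolator below 0.5 rad), for 0.2 s.
6. the isolator is on (value of joint isolator above 1 rad), for 0.2 s.
At the end, for the whole second after the job is handed in: every stone present lies in the basket; pawl over (above 1.1 rad), basket down (0.104 m or more), both leaves shut (under 0.05 rad), isolator on (above 1.0 rad); the bar lies along its rest in both saddles (within 40 mm lengthwise, 16 mm sideways, 0.12 rad); all at rest (x of stone_0 in the frame of basket_floor between -0.076 and 0.076 m and y of stone_0 in the frame of basket_floor between -0.1 and 0.1 m and z of stone_0 in the frame of basket_floor between -0.012 and 0.045 m and linear speed of each of stone_0, stone_1, stone_2, stone_3, stone_4 below 0.03 m/s and x of stone_1 in the frame of basket_floor between -0.076 and 0.076 m and y of stone_1 in the frame of basket_floor between -0.1 and 0.1 m and z of stone_1 in the frame of basket_floor between -0.012 and 0.045 m and x of stone_2 in the frame of basket_floor between -0.076 and 0.076 m and y of stone_2 in the frame of basket_floor between -0.1 and 0.1 m and z of stone_2 in the frame of basket_floor between -0.012 and 0.045 m and x of stone_3 in the frame of basket_floor between -0.076 and 0.076 m and y of stone_3 in the frame of basket_floor between -0.1 and 0.1 m and z of stone_3 in the frame of basket_floor between -0.012 and 0.045 m and x of stone_4 in the frame of basket_floor between -0.076 and 0.076 m and y of stone_4 in the frame of basket_floor between -0.1 and 0.1 m and z of stone_4 in the frame of basket_floor between -0.012 and 0.045 m and value of joint pawl above 1.1 rad and value of joint basket above 0.104 m and value of joint each of leaf_l, leaf_r below 0.05 rad and value of joint isolator above 1 rad and x of release_bar in the frame of bar_rest between -0.04 and 0.04 m and y of release_bar in the frame of bar_rest between -0.016 and 0.016 m and z of release_bar in the frame of bar_rest between 0.02 and 0.04 m and angle between the x axis of release_bar and the x axis of bar_rest, either way round below 0.12 rad); the robot touches nothing.
It fails at once if the fingers or the arm push the pawl instead of the bar (contact force between any of the fingers, the arm and pawl above 0.5 N).
It fails at once if the basket is let drop (faster than 0.5 m/s) (velocity of joint basket above 0.5 m/s).
It fails at once if a slab or the brush is moved by more than 30 mm (distance of any of slab_big, slab_small, brush from where it was at the start of the episode above 0.03 m).
Of stone_0, stone_1, stone_2, stone_3, stone_4 only 2 to 4 are there at a start; the rules pass over those that are not, and their reading is None.
At some moment in a run one of stone_0, stone_1, stone_2, stone_3, stone_4 may be knocked a few centimetres aside while the robot is not near it.
It also fails if it takes over 210 s, if anything falls off the work surface, if the arm or the gripper's body presses on something with over 40 N, if the wrist force passes 120 N, or if a joint passes its speed limit or range.

## Working session

There is one attempt and no reset: what is moved stays moved. The work goes in short steps, Python scripts to look and compute and a tool call to move; the robot and the scene stay as the last step left them, time stands still between calls to the robot, and variables do not carry over. Pictures are saved under pics/ and viewed, at most 16 in all, crops included, and the job is handed in when it is done.

Besides the shell and the picture viewer there is one more tool, called after "Emit:" as name([rows], argument=value, ...), one row to a line, values as JSON. carry_out: Moves the arm, as the interface text tells. Its arguments: {"type":"object","properties":{"series":{"type":"array","items":{"type":"array","items":{"type":"number"}}}},"required":["series"]}

```bash
mkdir -p pics; ls; cat > h.py <<'E'
import numpy as np, cv2
from cell import env
def snap(n):
    im,d=env.read_camera(n); c=env.get_calibration(n)
    return im,d,np.array(c["intrinsics"]),np.array(c["cam_to_world"]),c
def cloud(d,K,T):
    v,u=np.mgrid[:d.shape[0],:d.shape[1]]
    p=np.stack([(u-K[0,2])/K[0,0]*d,-(v-K[1,2])/K[1,1]*d,-d],-1)
    return p@T[:3,:3].T+T[:3,3]
E
python3 - <<'E'
from h import *
for n in("side","top"):
    im,d,K,T,c=snap(n); print(n,c,(d>0).mean())
    cv2.imwrite(f"pics/{n}0.png",im[:,:,::-1]); np.savez(f"{n}0.npz",im=im,d=d,K=K,T=T)
print(env.state())
E
```

```text
pics
side {'intrinsics': array([[521.73911507,   0.        , 280.43033755],
       [  0.        , 521.73911507, 210.10156563],
       [  0.        ,   0.        ,   1.        ]]), 'cam_to_world': array([[-9.99318000e-01, -3.23151800e-02,  1.78679731e-02,
         5.62158443e+02],
       [ 3.02668875e-02, -4.39629996e-01,  8.97668860e-01,
         1.30368132e+03],
       [-2.11530338e-02,  8.97597458e-01,  4.40308248e-01,
         8.00262308e+02],
       [ 0.00000000e+00,  0.00000000e+00,  0.00000000e+00,
         1.00000000e+00]])} 0.9958163265306123
top {'intrinsics': array([[445.67401808,   0.        , 279.66423237],
       [  0.        , 445.67401808, 207.2457498 ],
       [  0.        ,   0.        ,   1.        ]]), 'cam_to_world': array([[ 2.88706167e-03,  9.82762220e-01, -1.84851520e-01,
         2.75160402e+02],
       [-9.99915924e-01,  5.17390988e-03,  1.18901062e-02,
         1.31551322e+01],
       [ 1.26415523e-02,  1.84801652e-01,  9.82694531e-01,
         1.51398736e+03],
       [ 0.00000000e+00,  0.00000000e+00,  0.00000000e+00,
         1.00000000e+00]])} 0.9961224489795918
{'t': 0.1, 'joints': array([-1.36861277e+00,  4.91513174e-01,  1.55937834e+00, -1.19116381e-05,
        1.09170076e+00, -1.05609445e-01]), 'qvel': array([ 0.00087706, -0.00096738,  0.00033198,  0.00089925,  0.00268063,
        0.00114471]), 'tau': array([ 4.21479766e-03, -6.13622546e+01, -2.58607435e+01,  6.94684871e-02,
        4.70062613e-02, -4.59750288e-05]), 'eef_pos': array([ 189.35855992, -595.60247659,  404.21496043]), 'tcp_rot': array([-3.14059749e+00, -9.48670039e-05,  3.07798455e-01]), 'ft_force': array([-0.20438327,  0.00570176, -0.05247453]), 'moment': array([ 0.04700834, -0.02756779, -0.00407848]), 'grip_force': 0.0, 'opening': 0.9971452286013025}
```

View pics/top0.png

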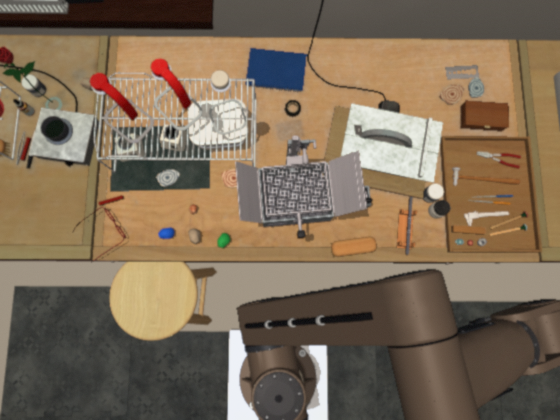

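View pics/side0.png

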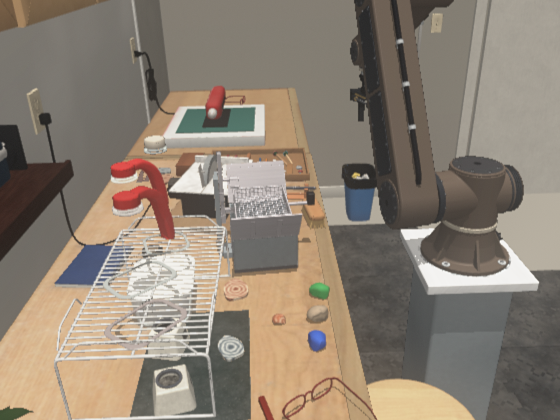

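The top view shows the candidates: tan lump (195,236), red lump (193,209), blue (167,233) and green (223,240) lookalikes, slabs (168,178)/(232,178), brush (353,246), bar on rest (407,225). In the side view the tan lump is at (317,314) and the red one at (279,319). I choose tan and red, and check them in a close crop.

```bash
python3 - <<'E'
from h import *
t=np.load("top0.npz"); im=t["im"]
a=cv2.resize(im[120:260,100:240],None,fx=4,fy=4,interpolation=cv2.INTER_CUBIC)
b=cv2.resize(im[120:260,230:430],None,fx=4,fy=4,interpolation=cv2.INTER_CUBIC)
cv2.imwrite("pics/c1.png",a[:,:,::-1]);cv2.imwrite("pics/c2.png",b[:,:,::-1])
P=cloud(t["d"],t["K"],t["T"])
for u,v in[(195,236),(193,209),(167,233),(223,240),(390,205),(407,240),(407,205),(407,248)]: print(u,v,P[v,u].round(0))
hsv=cv2.cvtColor(im,cv2.COLOR_RGB2HSV)
# stones: height mask in region
m=(P[...,2]>5)&(P[...,2]<60); m[:200]=0; m[252:]=0; m[:,:150]=0; m[:,240:]=0
n,l,s,c=cv2.connectedComponentsWithStats(m.astype(np.uint8))
for i in range(1,n):
    if s[i,4]>15:
        q=P[l==i]; r=cv2.minAreaRect(q[:,:2].astype(np.float32)); print(s[i],np.round(r[0]),np.round(r[1]),round(r[2]),"z",q[:,2].max().round(0), im[l==i].mean(0).round())
E
```

```text
195 236 [454. 276.  39.]
193 209 [548. 289.  23.]
167 233 [464. 370.  35.]
223 240 [441. 183.  39.]
390 205 [ 570. -388.    0.]
407 240 [ 444. -430.   38.]
407 205 [ 570. -448.   -1.]
407 248 [ 417. -427.   42.]
[189 205   9   9  65] [550. 292.] [26. 28.] 83 z 25.0 [162. 104.  70.]
[156 227  19  13 158] [467. 383.] [61. 40.] 80 z 44.0 [ 56.  85. 156.]
[187 229  14  15 155] [456. 285.] [48. 44.] 7 z 40.0 [148. 124.  96.]
[216 231  15  17 158] [446. 186.] [51. 49.] 19 z 43.0 [ 60. 130.  61.]
```

View pics/c1.png

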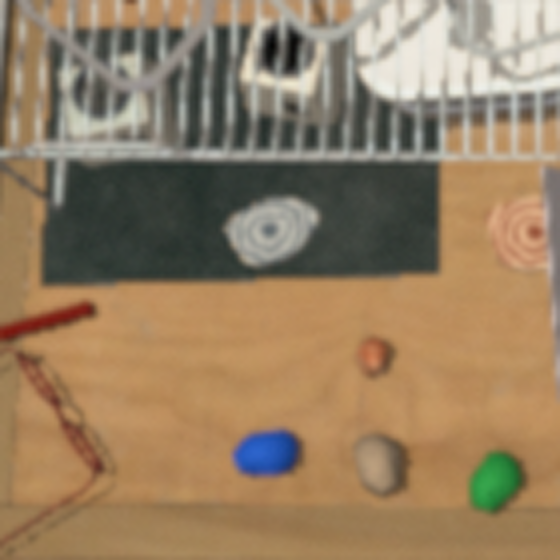

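View pics/c2.png

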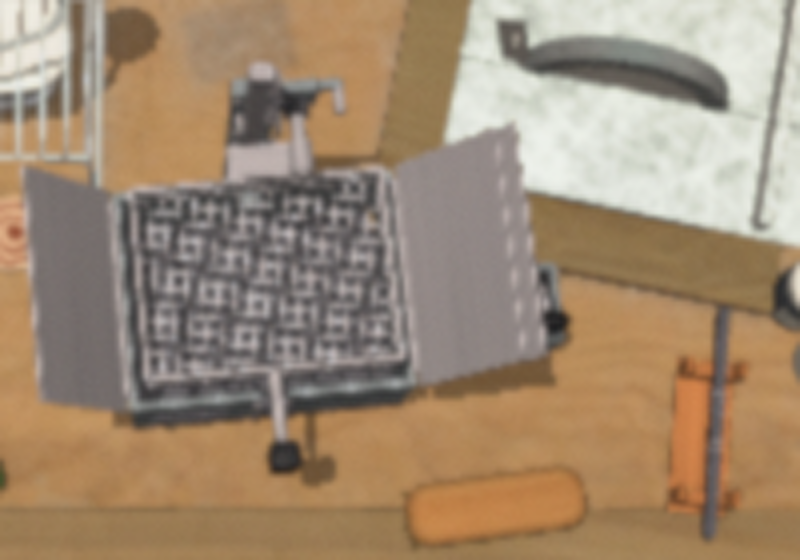

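The crop confirms it: tan lump at crop (380,463) and reddish lump at (375,355) are the stones; no grey stone is visible. Next I measure the dryer, bar and rest.

```bash
python3 - <<'E'
from h import *
t=np.load("top0.npz"); im=t["im"];P=cloud(t["d"],t["K"],t["T"])
X,Y,Z=P[...,0],P[...,1],P[...,2]
def cc(m,name,mn=8):
    n,l,s,c=cv2.connectedComponentsWithStats(m.astype(np.uint8))
    for i in range(1,n):
        if s[i,4]>=mn:
            q=P[l==i]; r=cv2.minAreaRect(q[:,:2].astype(np.float32))
            print(name,s[i],"mean",q.mean(0).round(1),"rect",np.round(r[0],1),np.round(r[1],1),round(r[2],1),"z",np.percentile(q[:,2],[5,95]).round(0))
v,u=np.mgrid[:420,:560]
cc((Z>160)&(Z<190)&(u>285)&(u<315)&(v>222)&(v<245),"knob",4)
cc((Z>295)&(Z<330)&(u>270)&(u<330)&(v>120)&(v<180),"rack",3)
cc((Z>200)&(Z<295)&(u>270)&(u<330)&(v>120)&(v<180),"mast/pawl",3)
cc((Z>152)&(Z<175)&(u>255)&(u<340)&(v>160)&(v<215),"rim",20)
cc((Z>125)&(Z<150)&(u>255)&(u<340)&(v>160)&(v<215),"floor",20)
cc((Z>26)&(Z<60)&(u>395)&(u<420)&(v>190)&(v<256),"bar",4)
cc((Z>3)&(Z<100)&(u>425)&(u<455)&(v>180)&(v<220),"jar")
cc((Z>5)&(Z<100)&(u>325)&(u<380)&(v>230)&(v<260),"brush")
cc((Z>20)&(Z<150)&(u>360)&(u<376)&(v>180)&(v<215),"iso",3)
# bar by colour grey
h=cv2.cvtColor(im,cv2.COLOR_RGB2HSV)
m=(h[...,1]<70)&(h[...,2]<150)&(u>400)&(u<415)&(v>192)&(v<258)&(Z>25)
ys,xs=np.nonzero(m); 
q=P[m]; print(len(q),cv2.fitLine(q[:,:2].astype(np.float32),cv2.DIST_HUBER,0,.01,.01).ravel(),q[:,0].min(),q[:,0].max(),np.median(q[:,2]))
s=np.load("side0.npz"); P=cloud(s["d"],s["K"],s["T"]); im=s["im"]
cv2.imwrite("pics/c3.png",cv2.resize(im[150:350,190:350],None,fx=3,fy=3,interpolation=cv2.INTER_CUBIC)[:,:,::-1])
for uv in [(317,314),(279,319)]: print("side",P[uv[1],uv[0]].round(0))
v,u=np.mgrid[:420,:560];m=(P[...,2]>5)&(P[...,2]<60)&(u>265)&(u<335)&(v>280)&(v<345)
cc(m,"stone side")
E
```

```text
knob [297 230   8   8  60] mean [445.6 -66.6 179.7] rect [446.3 -66.1] [22.4 21.5] 0.7 z [173. 185.]
rack [292 136   9   7  51] mean [698.2 -45.3 310.6] rect [700.4 -46.6] [13.5 23.7] 5.5 z [298. 321.]
mast/pawl [286 140  30  25 442] mean [686.1 -58.9 235.3] rect [685.5 -64.7] [71.7 87.8] 1.2 z [212. 271.]
rim [272 162  59  53 207] mean [ 573.5 -106.8  164. ] rect [591.2 -63. ] [154.8 181.8] 5.5 z [153. 170.]
rim [262 165  30  50 121] mean [612.1  28.9 164.9] rect [599.5  32.3] [ 81.3 175.1] 67.3 z [155. 171.]
floor [331 161   9  54 261] mean [ 617.9 -184.7  134.8] rect [ 602.  -186.8] [174.4  22.4] 4.5 z [126. 148.]
floor [265 164  62  46 639] mean [618.9 -67.8 136.7] rect [596.1 -54.9] [144.4 192. ] 4.7 z [132. 142.]
floor [265 185  14  20  80] mean [576.6  23.  135.8] rect [575.3  23.5] [41.7 62.7] 88.2 z [131. 142.]
floor [279 189  20  11  61] mean [576.4 -30.2 136.3] rect [575.9 -30.6] [58.9 21.2] 75.1 z [131. 141.]
floor [319 190  11  19  64] mean [ 556.9 -144.1  136.2] rect [ 561.1 -145.6] [30.2 58.6] 83.4 z [131. 142.]
floor [274 198  12  16  67] mean [540.8  -3.6 136.3] rect
[... 874 characters left out ...]
. 106.]
iso [372 185   4   3   7] mean [ 631.7 -328.5   21.5] rect [ 632.  -328.4] [10.   7.4] 83.4 z [20. 24.]
145 [ 9.9274743e-01 -1.2021866e-01  4.9243188e+02 -4.3740997e+02] 275.1604020389338 591.1810271308739 38.622294562162324
side [460. 294.  25.]
side [552. 301.  19.]
stone side [309 283  21  16 252] mean [445.5 196.1  24.1] rect [446.7 190.3] [32.2 52.4] 72.4 z [ 9. 35.]
stone side [307 306  22  16 289] mean [458.9 292.1  25.1] rect [458.2 288.4] [34.2 51.6] 87.3 z [10. 36.]
stone side [272 314  14  11 118] mean [552.9 296.6  16. ] rect [553.  293.7] [28.2 31.4] 86.5 z [ 8. 22.]
stone side [308 330  18  15 234] mean [470.1 385.1  29.3] rect [469.6 379.9] [45.8 38.4] 84.3 z [18. 37.]
```

View pics/c3.png

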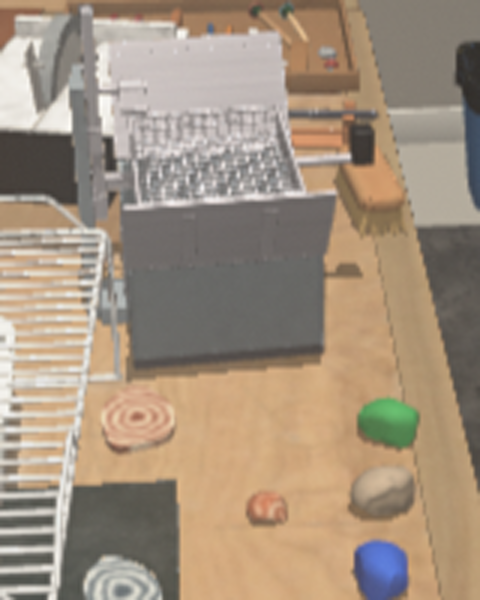

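The side crop shows tan at (383,490) and red at (267,508), which agrees with the top view. In world coordinates, stones are at about (457,287) and (552,293); the dryer origin is about (592,-55), yaw 4.6°.

```bash
cat >> h.py <<'E'
from scipy.spatial.transform import Rotation as Ro
def shift(*wps):
    """wps: grasp-point world x,y,z mm, yaw deg -> tool shifts m, turn deg"""
    s=env.state(); R=Ro.from_euler("xyz",s["tcp_rot"]).as_matrix(); y0=np.degrees(s["tcp_rot"][2])
    print("t",round(s["t"],1),"grasp",(s["eef_pos"]+171*R[:,2]).round(1),"yaw",y0.round(1),"open",round(s["opening"],3),"F",s["ft_force"].round(1),"grip",round(s["grip_force"],1))
    for x,y,z,w in wps:
        d=R.T@(np.array([x,y,z+171.])-s["eef_pos"])/1000
        print((x,y,z,w),"->",d.round(4),round((y0-w+180)%360-180,1))
O=np.array([592,-55]); YAW=np.radians(4.6)
def D(x,y): # dryer -> world
    c,s=np.cos(YAW),np.sin(YAW); return O+[c*x-s*y,s*x+c*y]
E
python3 - <<'E'
from h import *
y=17.6
shift((470,-300,300,y),(450,0,300,y),(457,287,300,y),(457,287,80,y),(457,287,20,y))
E
```

```text
t 0.1 grasp [ 189.3 -595.4  233.2] yaw 17.6 open 0.997 F [-0.2  0.  -0.1] grip 0.0
(470, -300, 300, 17.6) -> [ 0.357  -0.1968 -0.0666] 0.0
(450, 0, 300, 17.6) -> [ 0.4288 -0.4887 -0.0663] 0.0
(457, 287, 300, 17.6) -> [ 0.5225 -0.7601 -0.066 ] 0.0
(457, 287, 80, 17.6) -> [ 0.5224 -0.7599  0.154 ] 0.0
(457, 287, 20, 17.6) -> [ 0.5224 -0.7598  0.214 ] 0.0
```

Emit:
carry_out([
  [0.357,-0.197,-0.067,0,1],
  [0.357,-0.197,-0.067,0,1],
  [0.357,-0.197,-0.067,0,1],
  [0.357,-0.197,-0.067,0,1],
  [0.357,-0.197,-0.067,0,1],
  [0.357,-0.197,-0.067,0,1],
  [0.357,-0.197,-0.067,0,1],
  [0.429,-0.489,-0.067,0,1],
  [0.429,-0.489,-0.067,0,1],
  [0.429,-0.489,-0.067,0,1],
  [0.429,-0.489,-0.067,0,1],
  [0.429,-0.489,-0.067,0,1],
  [0.522,-0.76,-0.067,0,1],
  [0.522,-0.76,-0.067,0,1],
  [0.522,-0.76,-0.067,0,1],
  [0.522,-0.76,-0.067,0,1],
  [0.522,-0.76,-0.067,0,1],
  [0.522,-0.76,0,0,1],
  [0.522,-0.76,0.06,0,1],
  [0.522,-0.76,0.1,0,1],
])

```text
t: 2.6
eef_pos: [456.0, 286.7, 302.1]
tcp_rot: [3.141, 0.002, 0.308]
ft_force: [0.4, -0.5, 0.9]
opening: 1.0
grip_force: 0.0
```

```bash
python3 - <<'E'
from h import *
im,d,K,T,c=snap("side");P=cloud(d,K,T)
cv2.imwrite("pics/s1.png",cv2.resize(im[60:360,190:490],None,fx=2,fy=2)[:,:,::-1])
shift((457,287,80,17.6),(457,287,20,17.6))
E
```

```text
t 2.6 grasp [454.1 285.7 127. ] yaw 17.6 open 1.001 F [-1.7 -0.4 -5.4] grip 0.0
(457, 287, 80, 17.6) -> [ 0.0021 -0.0002  0.047 ] 0.0
(457, 287, 20, 17.6) -> [ 0.0026 -0.0003  0.107 ] 0.0
```

View pics/s1.png

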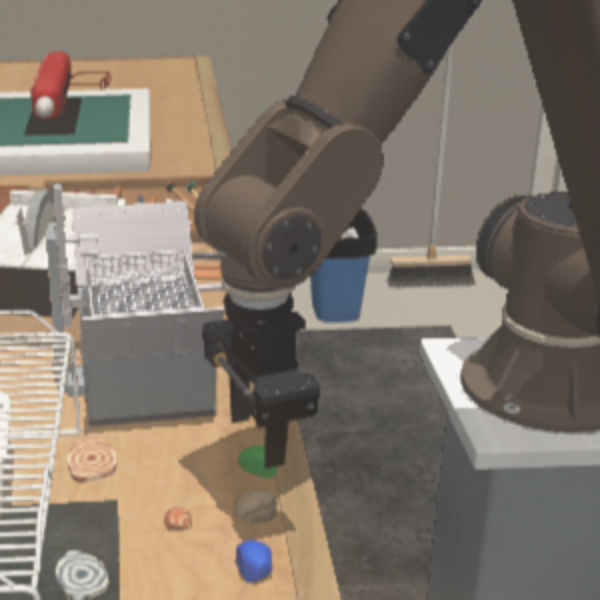

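The view shows the open gripper right over the tan stone (257,505), one finger each side and clear of green (258,460) and blue (253,562).

Emit:
carry_out([
  [0.001,0,0.05,0,1],
  [0.001,0,0.09,0,1],
  [0.001,0,0.113,0,1],
  [0.001,0,0.113,0,1],
  [0.001,0,0.113,0,0.3],
  [0.001,0,0.113,0,0.3],
  [0.001,0,0.113,0,0.3],
  [0.001,0,0.113,0,0.3],
  [0.001,0,0.113,0,0.3],
  [0.001,0,0.113,0,0.3],
])

```text
t: 3.9
eef_pos: [457.7, 287.0, 191.8]
tcp_rot: [3.141, -0.0, 0.308]
ft_force: [1.5, -1.8, 1.2]
opening: 0.425
grip_force: 0.9
```

```bash
python3 - <<'E'
from h import *
y=4.6
a=D(-15,45)
shift((457,287,300,y),(*a,300,y),(*a,170,y),(*a,158,y))
E
```

```text
t 3.9 grasp [457.7 287.   20.8] yaw 17.6 open 0.425 F [ 1.5 -1.8  1.2] grip 0.9
(457, 287, 300, 4.6) -> [-6.000e-04 -1.000e-04 -2.792e-01] 13.0
(np.float64(573.4393652283576), np.float64(-11.347934334401764), 300, 4.6) -> [ 0.02    0.3195 -0.2792] 13.0
(np.float64(573.4393652283576), np.float64(-11.347934334401764), 170, 4.6) -> [ 0.0199  0.3195 -0.1492] 13.0
(np.float64(573.4393652283576), np.float64(-11.347934334401764), 158, 4.6) -> [ 0.0199  0.3195 -0.1372] 13.0
```

Emit:
carry_out([
  [0,0,0,0,0],
  [0,0,0,0,0],
  [0,0,0,0,0],
  [0,0,0,0,0],
  [0,0,-0.03,0,0],
  [0,0,-0.08,0,0],
  [0,0,-0.14,0,0],
  [0,0,-0.2,0,0],
  [0,0,-0.26,0,0],
  [0,0,-0.279,0,0],
  [0.02,0.32,-0.279,13,0],
  [0.02,0.32,-0.279,13,0],
  [0.02,0.32,-0.279,13,0],
  [0.02,0.32,-0.279,13,0],
  [0.02,0.32,-0.279,13,0],
  [0.02,0.32,-0.279,13,0],
  [0.02,0.32,-0.279,13,0],
])

```text
t: 6.02
eef_pos: [573.5, -12.0, 470.1]
tcp_rot: [-3.141, 0.001, 0.08]
ft_force: [0.2, 0.6, -1.3]
opening: 0.401
grip_force: 30.0
```

```bash
python3 - <<'E'
from h import *
y=4.6
a=D(-15,45)
shift((*a,300,y),(*a,159,y))
E
```

```text
t 6.0 grasp [573.2 -11.9 299.1] yaw 4.6 open 0.401 F [ 0.2  0.6 -1.3] grip 30.0
(np.float64(573.4393652283576), np.float64(-11.347934334401764), 300, 4.6) -> [ 0.     -0.0006 -0.0009] -0.0
(np.float64(573.4393652283576), np.float64(-11.347934334401764), 159, 4.6) -> [ 0.0002 -0.0005  0.1401] -0.0
```

Emit:
carry_out([
  [0,0,0.05,0,0],
  [0,0,0.1,0,0],
  [0,0,0.13,0,0],
  [0,0,0.139,0,0],
  [0,0,0.139,0,0],
  [0,0,0.139,0,0.65],
  [0,0,0.139,0,0.65],
  [0,0,0.139,0,0.65],
  [0,0,0.139,0,0.65],
  [0,0,0.08,0,0.65],
  [0,0,0.02,0,0.65],
  [0,0,0,0,0.65],
  [0,-0.15,0,0,1],
  [0,-0.15,0,0,1],
  [0,-0.15,0,0,1],
])

```text
t: 7.9
eef_pos: [560.8, 140.3, 470.9]
tcp_rot: [-3.141, -0.0, 0.083]
ft_force: [0.1, 0.7, 0.2]
opening: 0.908
grip_force: 0.0
```

```bash
python3 - <<'E'
from h import *
n="top"
im,d,K,T,c=snap(n);P=cloud(d,K,T)
im2,d2,K2,T2,c=snap("side");P2=cloud(d2,K2,T2)
cv2.imwrite("pics/t2.png",np.hstack([cv2.resize(im[130:260,150:350],None,fx=2.5,fy=2.5),cv2.resize(im2[170:350,200:320],None,fx=1.8056,fy=1.8056)])[:,:,::-1])
def cc(P,m,name,mn=20):
    n,l,s,c=cv2.connectedComponentsWithStats(m.astype(np.uint8))
    for i in range(1,n):
        if s[i,4]>=mn:
            q=P[l==i]; r=cv2.minAreaRect(q[:,:2].astype(np.float32))
            print(name,s[i],"rect",np.round(r[0],1),np.round(r[1],1),round(r[2],1))
def box(P,z0): return (P[...,2]>z0)&(P[...,2]<35)&(P[...,0]>500)&(P[...,0]<600)&(P[...,1]>240)&(P[...,1]<350)
cc(P,box(P,5),"top");cc(P2,box(P2,5),"side")
shift((552,293,300,4.6),(552,293,100,4.6),(552,293,20,4.6))
E
```

```text
side [272 314  14  10 116] rect [551.3 294.9] [32.5 23. ] 15.7
t 8.0 grasp [561.  139.9 299.7] yaw 4.8 open 0.978 F [-0.3  0.4  0.6] grip 0.0
(552, 293, 300, 4.6) -> [ 0.0039 -0.1533 -0.0002] 0.2
(552, 293, 100, 4.6) -> [ 0.0039 -0.1533  0.1998] 0.2
(552, 293, 20, 4.6) -> [ 0.0039 -0.1533  0.2798] 0.2
```

View pics/t2.png

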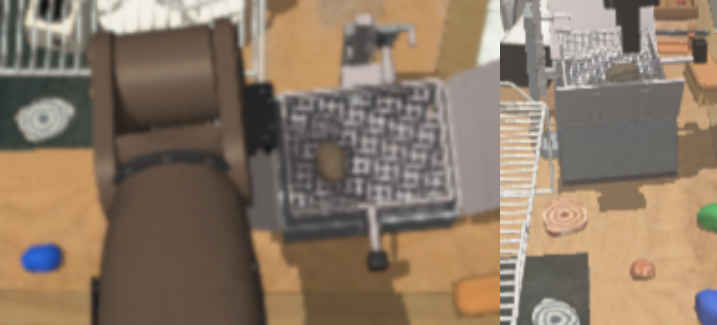

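The picture shows the tan stone in the basket at (330,160), and the red one still at (642,268) in the side inset.

Emit:
carry_out([
  [0.004,-0.153,0,0,1],
  [0.004,-0.153,0,0,1],
  [0.004,-0.153,0,0,1],
  [0.004,-0.153,0.06,0,1],
  [0.004,-0.153,0.12,0,1],
  [0.004,-0.153,0.18,0,1],
  [0.004,-0.153,0.23,0,1],
  [0.004,-0.153,0.26,0,1],
  [0.004,-0.153,0.278,0,1],
  [0.004,-0.153,0.278,0,1],
  [0.004,-0.153,0.278,0,1],
  [0.004,-0.153,0.278,0,0],
  [0.004,-0.153,0.278,0,0],
  [0.004,-0.153,0.278,0,0],
  [0.004,-0.153,0.278,0,0],
  [0.004,-0.153,0.278,0,0],
  [0.004,-0.153,0.278,0,0],
  [0.004,-0.153,0.278,0,0],
  [0.004,-0.153,0.278,0,0],
  [0.004,-0.153,0.278,0,0],
])

```text
t: 10.5
eef_pos: [553.1, 290.5, 192.7]
tcp_rot: [3.141, 0.0, 0.081]
ft_force: [0.2, -0.0, 1.0]
opening: 0.28
grip_force: 30.0
```

```bash
python3 - <<'E'
from h import *
y=4.6
a=D(-15,-45)
shift((552,293,300,y),(*a,300,y),(*a,159,y))
E
```

```text
t 10.5 grasp [553.1 290.5  21.7] yaw 4.6 open 0.28 F [ 0.2 -0.   1. ] grip 30.0
(552, 293, 300, 4.6) -> [-0.0009 -0.0025 -0.2783] 0.0
(np.float64(580.6572684179549), np.float64(-101.05803339546401), 300, 4.6) -> [-0.0041  0.3926 -0.2783] 0.0
(np.float64(580.6572684179549), np.float64(-101.05803339546401), 159, 4.6) -> [-0.0041  0.3925 -0.1373] 0.0
```

Emit:
carry_out([
  [0,0,-0.04,0,0],
  [0,0,-0.1,0,0],
  [0,0,-0.16,0,0],
  [0,0,-0.22,0,0],
  [0,0,-0.278,0,0],
  [-0.004,0.392,-0.278,0,0],
  [-0.004,0.392,-0.278,0,0],
  [-0.004,0.392,-0.278,0,0],
  [-0.004,0.392,-0.278,0,0],
  [-0.004,0.392,-0.278,0,0],
  [-0.004,0.392,-0.278,0,0],
  [-0.004,0.392,-0.278,0,0],
  [-0.004,0.392,-0.278,0,0],
  [-0.004,0.392,-0.22,0,0],
  [-0.004,0.392,-0.16,0,0],
  [-0.004,0.392,-0.138,0,0],
  [-0.004,0.392,-0.138,0,0],
  [-0.004,0.392,-0.138,0,0.6],
  [-0.004,0.392,-0.138,0,0.6],
  [-0.004,0.392,-0.138,0,0.6],
])

```text
t: 13.0
eef_pos: [580.8, -100.4, 331.7]
tcp_rot: [3.141, -0.001, 0.081]
ft_force: [-0.4, -0.2, 0.3]
opening: 0.54
grip_force: 0.0
```

```bash
python3 - <<'E'
from h import *
y=-6.3
a=D(-15,-45)
shift((*a,300,4.6),(493,-437,300,y),(493,-437,80,y),(493,-437,33,y))
E
```

```text
t 13.0 grasp [ 581.  -100.5  160.7] yaw 4.6 open 0.54 F [-0.4 -0.2  0.3] grip 0.0
(np.float64(580.6572684179549), np.float64(-101.05803339546401), 300, 4.6) -> [ 1.000e-04  8.000e-04 -1.393e-01] 0.0
(493, -437, 300, -6.3) -> [-0.1145  0.3285 -0.1393] 10.9
(493, -437, 80, -6.3) -> [-0.1148  0.3284  0.0807] 10.9
(493, -437, 33, -6.3) -> [-0.1149  0.3283  0.1277] 10.9
```

Emit:
carry_out([
  [0,0,-0.06,0,0.6],
  [0,0,-0.12,0,0.6],
  [0,0,-0.14,0,0.6],
  [-0.115,0.328,-0.14,11,0.6],
  [-0.115,0.328,-0.14,11,0.6],
  [-0.115,0.328,-0.14,11,0.6],
  [-0.115,0.328,-0.14,11,0.6],
  [-0.115,0.328,-0.14,11,0.6],
  [-0.115,0.328,-0.14,11,0.6],
  [-0.115,0.328,-0.14,11,0.6],
  [-0.115,0.328,-0.05,11,0.6],
  [-0.115,0.328,-0.05,11,0.6],
])

```text
t: 14.5
eef_pos: [492.6, -435.4, 378.4]
tcp_rot: [-3.14, 0.002, -0.111]
ft_force: [-0.1, -0.0, 0.5]
opening: 0.598
grip_force: 0.0
```

```bash
python3 - <<'E'
from h import *
im,d,K,T,c=snap("top")
im2,d2,K2,T2,c=snap("side");P2=cloud(d2,K2,T2)
np.savez("top3.npz",im=im,d=d,K=K,T=T);np.savez("side3.npz",im=im2,d=d2,K=K2,T=T2)
cv2.imwrite("pics/t3.png",np.hstack([cv2.resize(im[120:260,180:460],(640,320)),]) [:,:,::-1])
a=cv2.resize(im[120:270,200:460],None,fx=3,fy=3,interpolation=2); b=cv2.resize(im2[120:270,210:330],None,fx=1,fy=1)
cv2.imwrite("pics/t3.png",a[:,:,::-1])
cv2.imwrite("pics/s3.png",cv2.resize(im2[130:280,200:340],None,fx=4,fy=4,interpolation=2)[:,:,::-1])
shift((493,-437,80,-6.3),(493,-437,33,-6.3))
E
```

```text
t 14.6 grasp [ 492.2 -434.9  207.1] yaw -6.3 open 0.602 F [ 0.4 -0.5 -0.4] grip 0.0
(493, -437, 80, -6.3) -> [0.0009 0.0019 0.1271] -0.0
(493, -437, 33, -6.3) -> [0.001  0.002  0.1741] -0.0
```

View pics/s3.png

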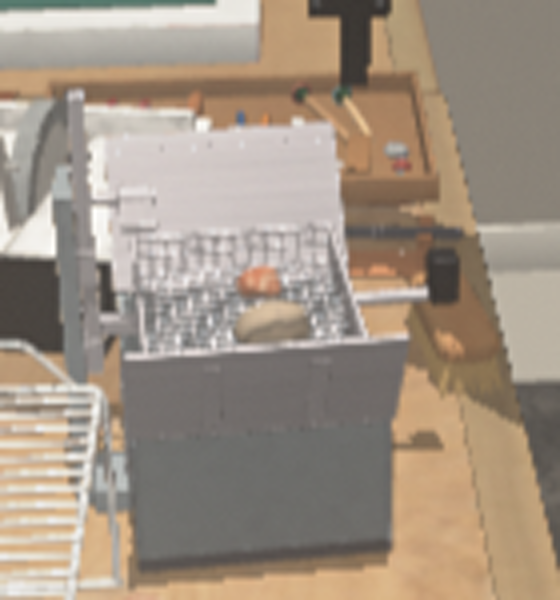

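View pics/t3.png

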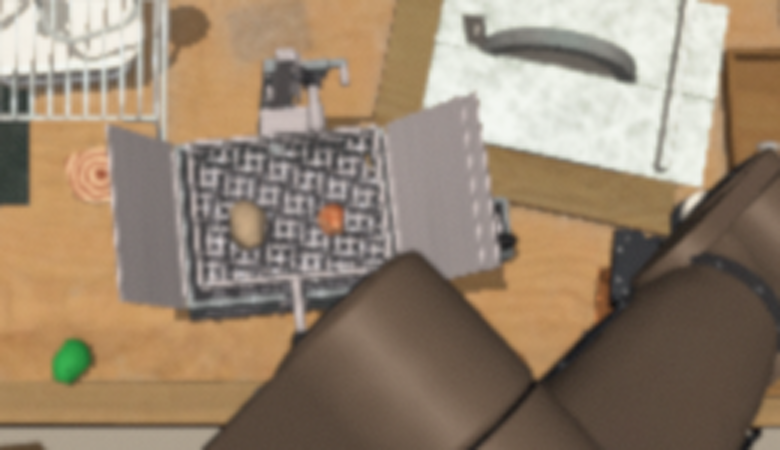

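Both stones lie in the basket: top crop (247,225) tan and (332,218) red; side crop (272,322) and (262,280). Descend on the bar, and meanwhile check the pawl geometry in the saved depth.

Emit:
carry_out([
  [0.001,0.002,0.06,0,0.6],
  [0.001,0.002,0.11,0,0.6],
  [0.001,0.002,0.15,0,0.6],
  [0.001,0.002,0.174,0,0.6],
  [0.001,0.002,0.174,0,0.6],
  [0.001,0.002,0.174,0,0.6],
  [0.001,0.002,0.174,0,0],
  [0.001,0.002,0.174,0,0],
  [0.001,0.002,0.174,0,0],
  [0.001,0.002,0.174,0,0],
  [0.001,0.002,0.174,0,0],
  [0.001,0.002,0.174,0,0],
  [0.001,0.002,0.174,0,0],
  [0.001,0.002,0.174,0,0],
  [0.001,0.002,0.174,0,0],
])

```text
t: 16.48
eef_pos: [493.4, -438.9, 206.7]
tcp_rot: [3.141, -0.0, -0.111]
ft_force: [-0.1, -0.5, 0.5]
opening: 0.103
grip_force: 30.0
```

```bash
python3 - <<'E'
from h import *
shift()
c,s=np.cos(YAW),np.sin(YAW)
for n in("top3","side3"):
    t=np.load(n+".npz");P=cloud(t["d"],t["K"],t["T"])
    q=P[...,:2]-O; x=c*q[...,0]+s*q[...,1]; y=-s*q[...,0]+c*q[...,1]; z=P[...,2]
    m=(x>30)&(x<150)&(abs(y)<80)&(z>195)&(z<330)
    g={}
    for a,b,h in zip(x[m],y[m],z[m]): g.setdefault((int(a//12)*12,int(b//12)*12),[]).append(h)
    print(n)
    for a in range(24,144,12): print(a,[f"{int(np.median(g[(a,b)]))}" if (a,b) in g else "." for b in range(-84,72,12)])
E
```

```text
t 16.5 grasp [ 493.4 -438.9   35.7] yaw -6.4 open 0.103 F [-0.1 -0.5  0.5] grip 30.0
top3
24 ['.', '.', '.', '.', '.', '.', '.', '.', '.', '.', '.', '.', '.']
36 ['.', '.', '.', '.', '.', '.', '.', '.', '.', '.', '.', '.', '.']
48 ['.', '.', '.', '.', '226', '226', '229', '226', '225', '226', '.', '.', '.']
60 ['.', '.', '.', '.', '231', '227', '226', '226', '227', '226', '.', '.', '.']
72 ['.', '.', '.', '.', '231', '228', '226', '226', '226', '224', '.', '.', '.']
84 ['.', '.', '.', '.', '230', '229', '.', '222', '.', '.', '.', '.', '.']
96 ['.', '237', '238', '.', '232', '246', '270', '267', '200', '.', '.', '.', '.']
108 ['.', '237', '238', '234', '237', '252', '303', '312', '225', '.', '.', '.', '.']
120 ['.', '235', '238', '243', '242', '244', '.', '251', '246', '.', '.', '.', '.']
132 ['.', '.', '.', '.', '.', '.', '.', '.', '.', '.', '.', '.', '.']
side3
24 ['.', '.', '.', '.', '.', '.', '.', '.', '.', '.', '.', '.', '.']
36 ['.', '.', '.', '.', '.', '.', '.', '.', '.', '.', '.', '.', '.']
48 ['.', '.', '.', '.', '227', '229', '.', '.', '.', '.', '.', '.', '.']
60 ['.', '.', '.', '.', '232', '228', '225', '226', '225', '225', '.', '.', '.']
72 ['.', '.', '.', '.', '231', '227', '226', '227', '226', '225', '.', '.', '.']
84 ['.', '.', '.', '.', '226', '228', '.', '.', '.', '222', '.', '.', '.']
96 ['.', '.', '238', '.', '228', '227', '291', '251', '260', '.', '.', '.', '.']
108 ['.', '234', '236', '.', '.', '263', '265', '253', '236', '214', '.', '.', '.']
120 ['.', '.', '240', '245', '243', '247', '249', '248', '224', '234', '.', '.', '.']
132 ['.', '.', '.', '.', '.', '.', '.', '.', '.', '.', '.', '.', '.']
```

```bash
python3 - <<'E'
from h import *
y=4.6
a=D(-80,3)
shift((493.4,-438.9,300,-6.4),(480,-250,300,y),(*a,300,y),(*a,200,y))
E
```

```text
t 16.5 grasp [ 493.4 -438.9   35.7] yaw -6.4 open 0.103 F [-0.1 -0.5  0.5] grip 30.0
(493.4, -438.9, 300, -6.4) -> [ 0.000e+00  1.000e-04 -2.643e-01] 0.0
(480, -250, 300, 4.6) -> [-0.0343 -0.1862 -0.2643] -11.0
(np.float64(512.0170929505136), np.float64(-58.42557731093997), 300, 4.6) -> [-0.0237 -0.3801 -0.2643] -11.0
(np.float64(512.0170929505136), np.float64(-58.42557731093997), 200, 4.6) -> [-0.0237 -0.3801 -0.1643] -11.0
```

Emit:
carry_out([
  [0,0,-0.03,0,0],
  [0,0,-0.09,0,0],
  [0,0,-0.15,0,0],
  [0,0,-0.21,0,0],
  [0,0,-0.264,0,0],
  [0,0,-0.264,0,0],
  [-0.034,-0.186,-0.264,-11,0],
  [-0.034,-0.186,-0.264,-11,0],
  [-0.034,-0.186,-0.264,-11,0],
  [-0.034,-0.186,-0.264,-11,0],
  [-0.024,-0.38,-0.264,-11,0],
  [-0.024,-0.38,-0.264,-11,0],
  [-0.024,-0.38,-0.264,-11,0],
  [-0.024,-0.38,-0.264,-11,0],
  [-0.024,-0.38,-0.264,-11,0],
  [-0.024,-0.38,-0.22,-11,0],
  [-0.024,-0.38,-0.18,-11,0],
  [-0.024,-0.38,-0.164,-11,0],
  [-0.024,-0.38,-0.164,-11,0],
])

```text
t: 18.85
eef_pos: [511.6, -60.1, 369.4]
tcp_rot: [-3.141, 0.003, 0.079]
ft_force: [-0.5, 0.1, -0.3]
opening: 0.1
grip_force: 30.0
```

```bash
python3 - <<'E'
from h import *
y=4.6
for xx in(-40,-14): shift((*D(xx,3),200,y))
im2,d2,K2,T2,c=snap("side");P=cloud(d2,K2,T2)
im,d,K,T,c=snap("top")
cv2.imwrite("pics/s4.png",cv2.resize(im2[100:250,190:340],None,fx=4,fy=4,interpolation=2)[:,:,::-1])
c,s=np.cos(YAW),np.sin(YAW)
q=P[...,:2]-O; x=c*q[...,0]+s*q[...,1]; yy=-s*q[...,0]+c*q[...,1]; z=P[...,2]
m=(x>-58)&(x<58)&(abs(yy-3)<15)&(z>182)&(z<225)
print(m.sum()); 
xs=x[m];
for lo in range(-60,60,10):
    k=(xs>=lo)&(xs<lo+10); print(lo,k.sum(),yy[m][k].mean().round(1) if k.any() else "",z[m][k].mean().round(1) if k.any() else "")
print("tip",np.sort(xs)[-8:].round(1))
E
```

```text
t 18.9 grasp [511.2 -60.1 198.4] yaw 4.5 open 0.1 F [-0.5  0.1 -0.3] grip 30.0
(np.float64(551.8882480887636), np.float64(-55.21762033778562), 200, 4.6) -> [ 0.0405 -0.0017 -0.0017] -0.1
t 18.9 grasp [511.2 -60.1 198.4] yaw 4.5 open 0.1 F [-0.5  0.1 -0.3] grip 30.0
(np.float64(577.804498928626), np.float64(-53.132448305235286), 200, 4.6) -> [ 0.0665 -0.0018 -0.0018] -0.1
119
-60 13 4.8 198.9
-50 16 3.1 198.1
-40 15 3.8 197.5
-30 13 3.5 198.1
-20 15 3.8 198.3
-10 15 3.8 198.6
0 18 3.9 197.8
10 12 4.2 197.8
20 2 7.0 199.4
30 0  
40 0  
50 0  
tip [14.6 14.7 16.8 17.1 17.4 17.4 20.2 20.3]
```

View pics/s4.png

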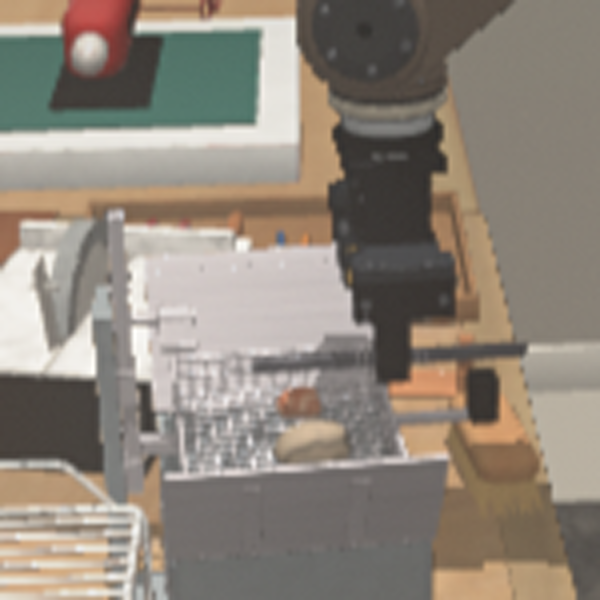

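The bar is held level, tip at crop (255,365), in line with and below the tail at (180,325). Advance under it, lift, and back out.

Emit:
carry_out([
  [0.03,-0.001,0,0,0],
  [0.06,-0.001,0,0,0],
  [0.068,-0.001,0,0,0],
  [0.068,-0.001,0,0,0],
  [0.068,-0.001,-0.01,0,0],
  [0.068,-0.001,-0.02,0,0],
  [0.068,-0.001,-0.027,0,0],
  [0.068,-0.001,-0.034,0,0],
  [0.068,-0.001,-0.041,0,0],
  [0.068,-0.001,-0.048,0,0],
  [0.068,-0.001,-0.055,0,0],
  [0.068,-0.001,-0.062,0,0],
  [0.068,-0.001,-0.066,0,0],
  [0.068,-0.001,-0.066,0,0],
  [0.068,-0.001,-0.066,0,0],
  [0.068,-0.001,-0.066,0,0],
])

```text
t: 20.95
eef_pos: [579.4, -52.0, 436.5]
tcp_rot: [-3.142, 0.0, 0.081]
ft_force: [0.0, 0.3, -1.9]
opening: 0.102
grip_force: 30.0
```

```bash
python3 - <<'E'
from h import *
shift((*D(-80,3),270,4.6))
im2,d2,K2,T2,c=snap("side")
im,d,K,T,c=snap("top")
cv2.imwrite("pics/s5.png",np.hstack([cv2.resize(im2[130:230,190:290],None,fx=4,fy=4,interpolation=2),cv2.resize(im[110:210,240:340],None,fx=4,fy=4,interpolation=2)])[:,:,::-1])
E
```

```text
t 20.9 grasp [579.3 -52.  265.5] yaw 4.6 open 0.102 F [ 0.   0.3 -1.9] grip 30.0
(np.float64(512.0170929505136), np.float64(-58.42557731093997), 270, 4.6) -> [-0.0677  0.001  -0.0045] 0.0
```

View pics/s5.png

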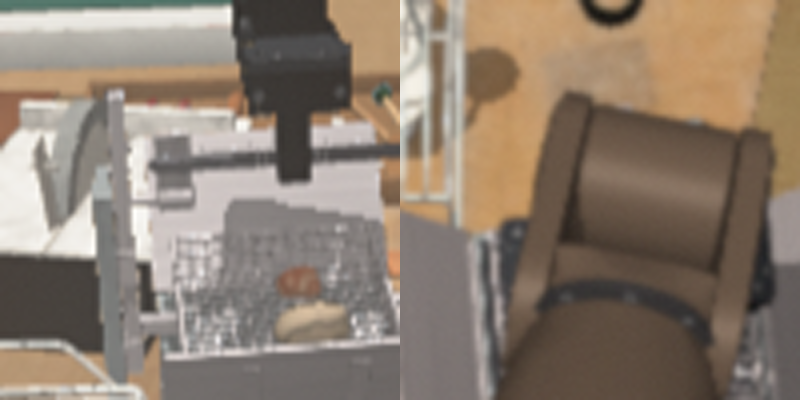

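The pawl tail now stands upright at (175,155) behind the bar, so it is thrown over. Back out and return the bar to its rest.

Emit:
carry_out([
  [-0.03,0,0,0,0],
  [-0.07,0,0,0,0],
  [-0.09,0,-0.02,0,0],
  [-0.09,0,-0.04,0,0],
])

```text
t: 21.55
eef_pos: [488.5, -59.3, 477.5]
tcp_rot: [3.142, 0.0, 0.08]
ft_force: [0.3, -1.0, -0.7]
opening: 0.101
grip_force: 30.0
```

```bash
python3 - <<'E'
from h import *
y=-6.4
shift((480,-250,300,y),(493.4,-438.9,300,y),(493.4,-438.9,70,y),(493.4,-438.9,36.5,y))
E
```

```text
t 21.6 grasp [488.5 -59.3 306.5] yaw 4.6 open 0.101 F [ 0.3 -1.  -0.7] grip 30.0
(480, -250, 300, -6.4) -> [-0.0238  0.1894  0.0065] 11.0
(493.4, -438.9, 300, -6.4) -> [-0.0256  0.3788  0.0065] 11.0
(493.4, -438.9, 70, -6.4) -> [-0.0256  0.3787  0.2365] 11.0
(493.4, -438.9, 36.5, -6.4) -> [-0.0256  0.3787  0.27  ] 11.0
```

Emit:
carry_out([
  [-0.024,0.189,0.006,11,0],
  [-0.024,0.189,0.006,11,0],
  [-0.024,0.189,0.006,11,0],
  [-0.024,0.189,0.006,11,0],
  [-0.026,0.379,0.006,11,0],
  [-0.026,0.379,0.006,11,0],
  [-0.026,0.379,0.006,11,0],
  [-0.026,0.379,0.006,11,0],
  [-0.026,0.379,0.006,11,0],
  [-0.026,0.379,0.06,11,0],
  [-0.026,0.379,0.12,11,0],
  [-0.026,0.379,0.18,11,0],
  [-0.026,0.379,0.22,11,0],
  [-0.026,0.379,0.225,11,0],
  [-0.026,0.379,0.225,11,0],
])

```text
t: 23.42
eef_pos: [495.0, -438.6, 253.4]
tcp_rot: [3.14, -0.001, -0.11]
ft_force: [0.3, -0.1, -0.9]
opening: 0.099
grip_force: 30.0
```

```bash
python3 - <<'E'
from h import *
y=-6.4
shift((493.4,-438.9,36.5,y))
E
```

```text
t 23.4 grasp [ 495.2 -438.8   82.4] yaw -6.3 open 0.099 F [ 0.3 -0.1 -0.9] grip 30.0
(493.4, -438.9, 36.5, -6.4) -> [-0.0016  0.0005  0.0459] 0.1
```

Emit:
carry_out([
  [-0.001,0,0.02,0,0],
  [-0.001,0,0.036,0,0],
  [-0.001,0,0.045,0,0],
  [-0.001,0,0.045,0,0],
  [-0.001,0,0.045,0,0],
  [-0.001,0,0.045,0,0.4],
  [-0.001,0,0.045,0,0.4],
  [-0.001,0,0.045,0,0.4],
  [-0.001,0,0.045,0,0.4],
  [-0.001,0,0,0,0.4],
  [-0.001,0,-0.06,0,0.4],
  [-0.001,0,-0.12,0,0.2],
  [-0.001,0,-0.18,0,0],
  [-0.001,0,-0.21,0,0],
])

```text
t: 25.18
eef_pos: [493.1, -438.7, 465.6]
tcp_rot: [3.139, -0.003, -0.111]
ft_force: [1.5, 0.7, -0.1]
opening: 0.139
grip_force: 0.0
```

```bash
python3 - <<'E'
from h import *
y=4.6
k=D(-146,0)
shift((470,-250,300,y),(*k,290,y),(*k,202,y),(*k,199,y),(*k,87,y))
E
```

```text
t 25.2 grasp [ 493.6 -439.3  294.6] yaw -6.4 open 0.139 F [ 1.5  0.7 -0.1] grip 0.0
(470, -250, 300, 4.6) -> [-0.0439 -0.185  -0.0061] -11.0
(np.float64(446.4702837453879), np.float64(-66.7090429520134), 290, 4.6) -> [-0.0876 -0.3646  0.0032] -11.0
(np.float64(446.4702837453879), np.float64(-66.7090429520134), 202, 4.6) -> [-0.0879 -0.3648  0.0912] -11.0
(np.float64(446.4702837453879), np.float64(-66.7090429520134), 199, 4.6) -> [-0.0879 -0.3648  0.0942] -11.0
(np.float64(446.4702837453879), np.float64(-66.7090429520134), 87, 4.6) -> [-0.0883 -0.3652  0.2062] -11.0
```

Emit:
carry_out([
  [-0.044,-0.185,-0.006,-11,0],
  [-0.044,-0.185,-0.006,-11,0],
  [-0.044,-0.185,-0.006,-11,0],
  [-0.044,-0.185,-0.006,-11,0],
  [-0.088,-0.365,0.003,-11,0],
  [-0.088,-0.365,0.003,-11,0],
  [-0.088,-0.365,0.003,-11,0],
  [-0.088,-0.365,0.003,-11,0],
  [-0.088,-0.365,0.003,-11,0],
  [-0.088,-0.365,0.05,-11,0],
  [-0.088,-0.365,0.07,-11,0],
  [-0.088,-0.365,0.07,-11,0],
])

```text
t: 26.68
eef_pos: [446.8, -68.0, 390.6]
tcp_rot: [-3.141, 0.003, 0.079]
ft_force: [0.8, 0.6, 0.5]
opening: 0.005
grip_force: 0.0
```

```bash
python3 - <<'E'
from h import *
y=4.6
k=D(-146,0)
shift((*k,199,y),(*k,87,y))
im2,d2,K2,T2,c=snap("side")
im,d,K,T,c=snap("top")
np.savez("side6.npz",im=im2,d=d2,K=K2,T=T2);np.savez("top6.npz",im=im,d=d,K=K,T=T)
cv2.imwrite("pics/s6.png",np.hstack([cv2.resize(im2[130:240,210:330],None,fx=3.6,fy=3.6,interpolation=2),cv2.resize(im[110:265,270:420],(364,396),interpolation=2)])[:,:,::-1])
E
```

```text
t 26.7 grasp [446.4 -67.9 219.6] yaw 4.5 open 0.005 F [0.8 0.6 0.5] grip 0.0
(np.float64(446.4702837453879), np.float64(-66.7090429520134), 199, 4.6) -> [-0.0002 -0.0013  0.0206] -0.1
(np.float64(446.4702837453879), np.float64(-66.7090429520134), 87, 4.6) -> [ 1.000e-04 -1.200e-03  1.326e-01] -0.1
```

View pics/s6.png

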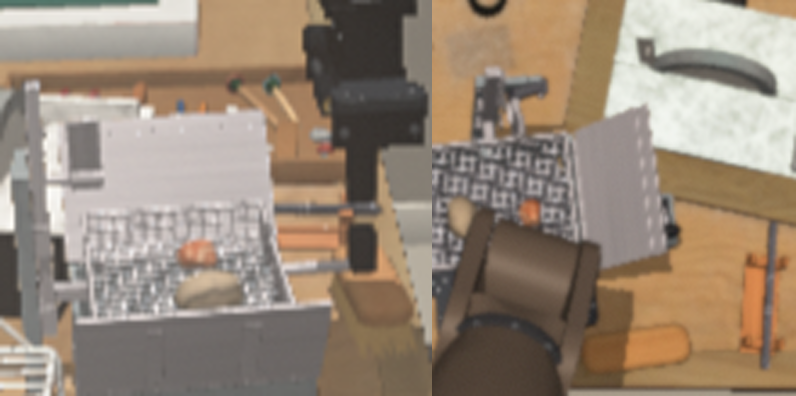

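The bar lies in its rest (768,290), the pawl is over (85,150), and the closed fingers stand above the knob (362,245). Push down slowly.

Emit:
carry_out([
  [0,-0.001,0.015,0,0],
  [0,-0.001,0.022,0,0],
  [0,-0.001,0.03,0,0],
  [0,-0.001,0.038,0,0],
  [0,-0.001,0.046,0,0],
  [0,-0.001,0.054,0,0],
  [0,-0.001,0.062,0,0],
  [0,-0.001,0.07,0,0],
  [0,-0.001,0.078,0,0],
  [0,-0.001,0.086,0,0],
  [0,-0.001,0.094,0,0],
  [0,-0.001,0.102,0,0],
  [0,-0.001,0.11,0,0],
  [0,-0.001,0.117,0,0],
  [0,-0.001,0.124,0,0],
  [0,-0.001,0.128,0,0],
  [0,-0.001,0.131,0,0],
  [0,-0.001,0.131,0,0],
])

```text
t: 29.02
eef_pos: [446.6, -65.9, 261.3]
tcp_rot: [3.141, -0.001, 0.081]
ft_force: [-1.1, -2.2, 2.7]
opening: 0.007
grip_force: 1.2
```

```bash
python3 - <<'E'
from h import *
shift((*D(-146,0),86,4.6))
E
```

```text
t 29.0 grasp [446.7 -66.   90.3] yaw 4.6 open 0.007 F [-1.1 -2.2  2.7] grip 1.2
(np.float64(446.4702837453879), np.float64(-66.7090429520134), 86, 4.6) -> [-0.0002  0.0008  0.0043] 0.0
```

Emit:
carry_out([
  [0,0,0.002,0,0],
  [0,0,0.004,0,0],
  [0,0,0.005,0,0],
  [0,0,0.005,0,0],
])

```text
t: 29.52
eef_pos: [446.2, -65.7, 259.2]
tcp_rot: [3.14, -0.003, 0.081]
ft_force: [-15.4, -0.4, 63.2]
opening: 0.002
grip_force: 31.8
```

Basket bottomed (63 N at tip height 69 mm). Raise and go outside the left leaf.

```bash
python3 - <<'E'
from h import *
y=4.6
shift((*D(-146,0),300,y),(*D(-146,240),300,y),(*D(-30,240),300,y),(*D(-30,240),200,y))
E
```

```text
t 29.5 grasp [446.8 -66.   88.2] yaw 4.7 open 0.002 F [-15.4  -0.4  63.2] grip 31.8
(np.float64(446.4702837453879), np.float64(-66.7090429520134), 300, 4.6) -> [ 0.0009  0.0013 -0.2118] 0.1
(np.float64(427.22254190646174), np.float64(172.51788787748592), 300, 4.6) -> [ 0.0011 -0.2387 -0.2122] 0.1
(np.float64(542.8488918073865), np.float64(181.82096309963353), 300, 4.6) -> [ 0.1171 -0.2385 -0.2118] 0.1
(np.float64(542.8488918073865), np.float64(181.82096309963353), 200, 4.6) -> [ 0.1168 -0.2387 -0.1118] 0.1
```

Emit:
carry_out([
  [0,0.001,-0.005,0,0],
  [0,0.001,-0.05,0,0],
  [0,0.001,-0.11,0,0],
  [0,0.001,-0.17,0,0],
  [0,0.001,-0.212,0,0],
  [0.001,-0.239,-0.212,0,0],
  [0.001,-0.239,-0.212,0,0],
  [0.001,-0.239,-0.212,0,0],
  [0.001,-0.239,-0.212,0,0],
  [0.117,-0.239,-0.212,0,0],
  [0.117,-0.239,-0.212,0,0],
  [0.117,-0.239,-0.17,0,0],
  [0.117,-0.239,-0.13,0,0],
  [0.117,-0.239,-0.112,0,0],
  [0.117,-0.239,-0.112,0,0],
])

```text
t: 31.4
eef_pos: [543.8, 182.1, 366.9]
tcp_rot: [3.141, 0.002, 0.081]
ft_force: [0.2, 0.6, 0.4]
opening: 0.006
grip_force: 0.0
```

```bash
python3 - <<'E'
from h import *
c,s=np.cos(YAW),np.sin(YAW)
im,d,K,T,_=snap("top");im2,d2,K2,T2,_=snap("side")
cv2.imwrite("pics/s7.png",np.hstack([cv2.resize(im2[110:260,200:330],(450,520),interpolation=2),cv2.resize(im[130:260,240:325],(340,520),interpolation=2)])[:,:,::-1])
P=cloud(d,K,T); q=P[...,:2]-O; x=c*q[...,0]+s*q[...,1]; yy=-s*q[...,0]+c*q[...,1]; z=P[...,2]
for lo in(-250,-230,-210,-190,-180,-170,-150,-130,130,150,170,180,190):
    m=(abs(x)<80)&(yy>=lo)&(yy<lo+10)&(z>90); print(lo,np.round(np.median(z[m])) if m.any() else "",end="; ")
print()
y=4.6
W=[(u+12,w) for u,w in [(95,70),(67,70),(45,70),(22,72)]]
r=np.linspace(74,88,9)
for t,rr in zip(np.radians([88,77,66,55,44,33,22,11,2]),r): W.append((12-rr*np.cos(t),rr*np.sin(t)))
shift(*[(*D(-30,115+u),110+w+19,y) for u,w in W])
E
```

```text
-250 123.0; -230 121.0; -210 201.0; -190 199.0; -180 191.0; -170 178.0; -150 152.0; -130 126.0; 130 137.0; 150 171.0; 170 300.0; 180 504.0; 190 499.0; 
t 31.5 grasp [544.1 182.2 197.6] yaw 4.6 open 0.005 F [ 0.1  0.2 -0.3] grip 0.0
(np.float64(544.2924724453059), np.float64(163.8789432874211), 199, 4.6) -> [-0.0011  0.0183 -0.0014] 0.0
(np.float64(546.538042326514), np.float64(135.96913469064617), 199, 4.6) -> [-0.0011  0.0463 -0.0014] 0.0
(np.float64(548.3024186617489), np.float64(114.03999936460872), 199, 4.6) -> [-0.0011  0.0683 -0.0014] 0.0
(np.float64(550.1469939213126), np.float64(91.11408516011505), 201, 4.6) -> [-0.0011  0.0913 -0.0034] 0.0
(np.float64(552.1184890115893), np.float64(66.61070582662394), np.float64(202.9549211994131), 4.6) -> [-0.0011  0.1158 -0.0054] 0.0
(np.float64(553.2779633248629), np.float64(52.199795515103204), np.float64(202.80853240748155), 4.6) -> [-0.0011  0.1303 -0.0052] 0.0
(np.float64(554.4394079541828), np.float64(37.764396478385606), np.float64(199.79977296730158), 4.6) -> [-0.0011  0.1448 -0.0022] 0.0
(np.float64(555.5568871538944), np.float64(23.875436336984663), np.float64(193.91779950990258), 4.6) -> [-0.0011  0.1587  0.0037] 0.0
(np.float64(556.5842827918893), np.float64(11.106109561826997), np.float64(185.26732800717878), 4.6) -> [-0.0012  0.1715  0.0123] 0.0
(np.float64(557.4771747626799), np.float64(0.00850613790034771), np.float64(174.06888014749347), 4.6) -> [-0.0012  0.1827  0.0235] 0.0
(np.float64(558.1947182449159), np.float64(-8.90972055219838), np.float64(160.65425714364457), 4.6) -> [-0.0012  0.1916  0.0369] 0.0
(np.float64(558.7014398191831), np.float64(-15.207677372872112), np.float64(145.457275851227), 4.6) -> [-0.0012  0.1979  0.0521] 0.0
(np.float64(558.9645763559208), np.float64(-18.478156923131273), np.float64(132.0711557098201), 4.6) -> [-0.0012  0.2012  0.0655] 0.0
```

View pics/s7.png

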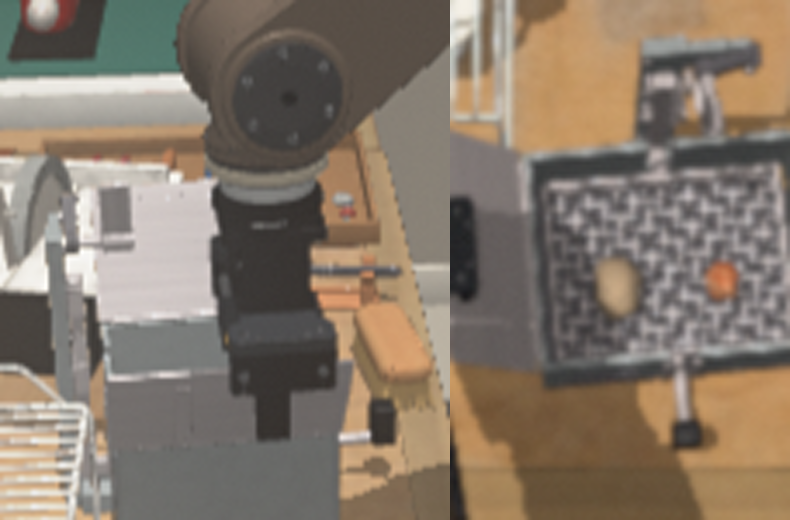

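The basket is down with both stones (tan (617,285), red (722,280)), and the closed fingers are outside the left leaf at (272,415). Fold it.

Emit:
carry_out([
  [-0.001,0.018,0,0,0],
  [-0.001,0.032,0,0,0],
  [-0.001,0.046,0,0,0],
  [-0.001,0.057,0,0,0],
  [-0.001,0.068,0,0,0],
  [-0.001,0.08,-0.001,0,0],
  [-0.001,0.091,-0.002,0,0],
  [-0.001,0.104,-0.004,0,0],
  [-0.001,0.116,-0.005,0,0],
  [-0.001,0.13,-0.005,0,0],
  [-0.001,0.145,-0.002,0,0],
  [-0.001,0.159,0.004,0,0],
  [-0.001,0.171,0.012,0,0],
  [-0.001,0.183,0.023,0,0],
  [-0.001,0.192,0.037,0,0],
  [-0.001,0.198,0.052,0,0],
  [-0.001,0.201,0.062,0,0],
  [-0.001,0.201,0.066,0,0],
  [-0.001,0.201,0.066,0,0],
])

```text
t: 33.88
eef_pos: [558.6, -18.4, 304.0]
tcp_rot: [3.14, -0.001, 0.082]
ft_force: [-11.0, -1.9, 30.9]
opening: 0.005
grip_force: 15.6
```

```bash
python3 - <<'E'
from h import *
shift((*D(-30,42),300,4.6))
c,s=np.cos(YAW),np.sin(YAW)
im,d,K,T,_=snap("side")
P=cloud(d,K,T); q=P[...,:2]-O; x=c*q[...,0]+s*q[...,1]; yy=-s*q[...,0]+c*q[...,1]; z=P[...,2]
for lo in range(0,130,10):
    m=(abs(x-20)<60)&(yy>=lo)&(yy<lo+10)&(z>90)&(z<160); print(lo,np.round(np.median(z[m]),1) if m.any() else "",end="; ")
E
```

```text
t 33.9 grasp [558.8 -18.5 133. ] yaw 4.7 open 0.005 F [-11.   -1.9  30.9] grip 15.6
(np.float64(558.7282788245005), np.float64(-15.541254834703388), 300, 4.6) -> [ 0.0006 -0.0026 -0.167 ] 0.1
0 114.7; 10 114.5; 20 114.7; 30 115.2; 40 122.8; 50 115.5; 60 115.2; 70 115.0; 80 115.4; 90 115.4; 100 115.1; 110 103.1; 120 113.8;
```

Left leaf level (about 115 mm) and pressed with 31 N. Now the right leaf, mirrored.

```bash
python3 - <<'E'
from h import *
shift((*D(-30,42),300,4.6),(*D(-30,-250),300,4.6),(*D(-30,-250),199,4.6))
E
```

```text
t 33.9 grasp [558.8 -18.5 133. ] yaw 4.7 open 0.003 F [-10.6  -2.5  30.8] grip 15.4
(np.float64(558.7282788245005), np.float64(-15.541254834703388), 300, 4.6) -> [ 0.0006 -0.0026 -0.167 ] 0.1
(np.float64(582.1463647285273), np.float64(-306.6006873439276), 300, 4.6) -> [ 2.000e-04  2.894e-01 -1.667e-01] 0.1
(np.float64(582.1463647285273), np.float64(-306.6006873439276), 199, 4.6) -> [ 1.000e-04  2.893e-01 -6.570e-02] 0.1
```

Emit:
carry_out([
  [0,0,-0.02,0,0],
  [0,0,-0.07,0,0],
  [0,0,-0.13,0,0],
  [0,0,-0.17,0,0],
  [0,0.289,-0.17,0,0],
  [0,0.289,-0.17,0,0],
  [0,0.289,-0.17,0,0],
  [0,0.289,-0.17,0,0],
  [0,0.289,-0.17,0,0],
  [0,0.289,-0.17,0,0],
  [0,0.289,-0.13,0,0],
  [0,0.289,-0.09,0,0],
  [0,0.289,-0.069,0,0],
  [0,0.289,-0.069,0,0],
  [0,0.289,-0.069,0,0],
])

```text
t: 35.8
eef_pos: [582.5, -305.7, 371.9]
tcp_rot: [3.141, -0.001, 0.082]
ft_force: [-0.7, -0.0, -0.5]
opening: 0.008
grip_force: 0.0
```

```bash
python3 - <<'E'
from h import *
y=4.6
W=[(u+12,w) for u,w in [(95,70),(67,70),(45,70),(22,72)]]
r=np.linspace(74,88,9)
for t,rr in zip(np.radians([88,77,66,55,44,33,22,11,2]),r): W.append((12-rr*np.cos(t),rr*np.sin(t)))
shift(*[(*D(-30,-115-u).round(1),round(110+w+19,1),y) for u,w in W])
E
```

```text
t 35.8 grasp [ 582.8 -305.9  200.9] yaw 4.7 open 0.008 F [-0.7 -0.  -0.5] grip 0.0
(np.float64(579.9), np.float64(-278.7), 199, 4.6) -> [-0.0004 -0.0272  0.0019] 0.1
(np.float64(577.7), np.float64(-250.8), 199, 4.6) -> [-0.0003 -0.0551  0.0018] 0.1
(np.float64(575.9), np.float64(-228.9), 199, 4.6) -> [-0.0004 -0.0771  0.0018] 0.1
(np.float64(574.0), np.float64(-205.9), 201, 4.6) -> [-0.0004 -0.1002 -0.0002] 0.1
(np.float64(572.1), np.float64(-181.4), np.float64(203.0), 4.6) -> [-0.0003 -0.1248 -0.0022] 0.1
(np.float64(570.9), np.float64(-167.0), np.float64(202.8), 4.6) -> [-0.0003 -0.1392 -0.002 ] 0.1
(np.float64(569.8), np.float64(-152.6), np.float64(199.8), 4.6) -> [-0.0002 -0.1537  0.0009] 0.1
(np.float64(568.6), np.float64(-138.7), np.float64(193.9), 4.6) -> [-0.0003 -0.1676  0.0068] 0.1
(np.float64(567.6), np.float64(-125.9), np.float64(185.3), 4.6) -> [-0.0002 -0.1805  0.0154] 0.1
(np.float64(566.7), np.float64(-114.8), np.float64(174.1), 4.6) -> [-0.0002 -0.1916  0.0266] 0.1
(np.float64(566.0), np.float64(-105.9), np.float64(160.7), 4.6) -> [-2.000e-04 -2.005e-01  4.000e-02] 0.1
(np.float64(565.5), np.float64(-99.6), np.float64(145.5), 4.6) -> [-2.000e-04 -2.069e-01  5.520e-02] 0.1
(np.float64(565.2), np.float64(-96.3), np.float64(132.1), 4.6) -> [-0.0003 -0.2102  0.0686] 0.1
```

Emit:
carry_out([
  [0,-0.013,0.002,0,0],
  [0,-0.027,0.002,0,0],
  [0,-0.041,0.002,0,0],
  [0,-0.055,0.002,0,0],
  [0,-0.066,0.002,0,0],
  [0,-0.077,0.002,0,0],
  [0,-0.089,0.001,0,0],
  [0,-0.1,0,0,0],
  [0,-0.112,-0.001,0,0],
  [0,-0.125,-0.002,0,0],
  [0,-0.139,-0.002,0,0],
  [0,-0.154,0.001,0,0],
  [0,-0.168,0.007,0,0],
  [0,-0.18,0.015,0,0],
  [0,-0.192,0.027,0,0],
  [0,-0.2,0.04,0,0],
  [0,-0.207,0.055,0,0],
  [0,-0.21,0.064,0,0],
  [0,-0.21,0.069,0,0],
  [0,-0.21,0.069,0,0],
])

```text
t: 38.3
eef_pos: [564.9, -96.6, 303.9]
tcp_rot: [-3.141, -0.001, 0.081]
ft_force: [-9.1, 7.9, 28.7]
opening: 0.003
grip_force: 14.6
```

```bash
python3 - <<'E'
from h import *
c,s=np.cos(YAW),np.sin(YAW)
im,d,K,T,_=snap("side")
P=cloud(d,K,T); q=P[...,:2]-O; x=c*q[...,0]+s*q[...,1]; yy=-s*q[...,0]+c*q[...,1]; z=P[...,2]
for lo in range(-120,120,10):
    m=(abs(x-20)<70)&(yy>=lo)&(yy<lo+10)&(z>100)&(z<160); print(lo,np.round(np.median(z[m]),1) if m.any() else "",end="; ")
print()
shift((*D(-30,-42),300,4.6))
E
```

```text
-120 114.6; -110 114.8; -100 114.9; -90 115.3; -80 115.3; -70 115.4; -60 115.0; -50 114.6; -40 118.0; -30 116.0; -20 116.7; -10 119.9; 0 119.9; 10 117.4; 20 115.1; 30 115.3; 40 114.9; 50 115.3; 60 115.2; 70 115.0; 80 115.1; 90 114.9; 100 115.0; 110 109.4; 
t 38.4 grasp [565.  -96.5 132.9] yaw 4.6 open 0.006 F [-10.6   7.6  29.6] grip 14.4
(np.float64(565.4649884681246), np.float64(-99.27068062502815), 300, 4.6) -> [ 0.0005  0.0027 -0.1671] 0.0
```

Both leaves read level with the strip lapping over (120 mm at the joint). Raise and look at the isolator.

Emit:
carry_out([
  [0,0,-0.02,0,0],
  [0,0,-0.08,0,0],
  [0,0,-0.14,0,0],
  [0,-0.05,-0.17,0,0],
  [0,-0.05,-0.17,0,0],
  [0,-0.05,-0.17,0,0],
])

```text
t: 39.1
eef_pos: [561.2, -47.4, 471.0]
tcp_rot: [3.141, 0.001, 0.081]
ft_force: [0.5, -0.2, 0.4]
opening: 0.007
grip_force: 0.0
```

```bash
python3 - <<'E'
from h import *
c,s=np.cos(YAW),np.sin(YAW)
im,d,K,T,_=snap("top")
cv2.imwrite("pics/t8.png",cv2.resize(im[150:260,240:440],None,fx=4,fy=4,interpolation=2)[:,:,::-1])
P=cloud(d,K,T)
m=(P[...,0]>520)&(P[...,0]<680)&(P[...,1]<-185)&(P[...,1]>-360)&(P[...,2]>15)&(P[...,2]<130)
ys,xs=np.nonzero(m)
for v in range(ys.min(),ys.max()+1,1):
    k=[u for u in xs[ys==v]]
    print(v,[(int(u),*P[v,u].round(0).astype(int)) for u in k[::4]]) if k else 0
E
```

```text
164 [(349, np.int64(680), np.int64(-227), np.int64(127))]
165 [(351, np.int64(678), np.int64(-235), np.int64(121)), (355, np.int64(676), np.int64(-247), np.int64(127)), (359, np.int64(676), np.int64(-259), np.int64(128)), (364, np.int64(677), np.int64(-276), np.int64(126)), (368, np.int64(679), np.int64(-290), np.int64(120)), (372, np.int64(679), np.int64(-304), np.int64(119)), (376, np.int64(678), np.int64(-316), np.int64(122)), (380, np.int64(677), np.int64(-328), np.int64(125)), (385, np.int64(678), np.int64(-345), np.int64(124)), (389, np.int64(677), np.int64(-357), np.int64(126))]
166 [(356, np.int64(674), np.int64(-251), np.int64(122)), (360, np.int64(674), np.int64(-263), np.int64(125)), (364, np.int64(674), np.int64(-277), np.int64(122)), (368, np.int64(675), np.int64(-290), np.int64(122)), (372, np.int64(674), np.int64(-302), np.int64(124)), (376, np.int64(674), np.int64(-315), np.int64(124)), (380, np.int64(675), np.int64(-329), np.int64(123)), (384, np.int64(674), np.int64(-341), np.int64(127)), (388, np.int64(676), np.int64(-356), np.int64(118))]
167 [(360, np.int64(673),
[... 15180 characters left out ...]
t64(48)), (364, np.int64(561), np.int64(-289), np.int64(43)), (368, np.int64(560), np.int64(-301), np.int64(48))]
206 [(352, np.int64(561), np.int64(-252), np.int64(23)), (356, np.int64(557), np.int64(-261), np.int64(46)), (360, np.int64(557), np.int64(-275), np.int64(45)), (364, np.int64(557), np.int64(-288), np.int64(47)), (368, np.int64(559), np.int64(-304), np.int64(34))]
207 [(353, np.int64(556), np.int64(-253), np.int64(33)), (357, np.int64(555), np.int64(-266), np.int64(36)), (361, np.int64(558), np.int64(-283), np.int64(22)), (365, np.int64(559), np.int64(-297), np.int64(18))]
208 [(353, np.int64(555), np.int64(-256), np.int64(20)), (359, np.int64(556), np.int64(-277), np.int64(16))]
```

View pics/t8.png

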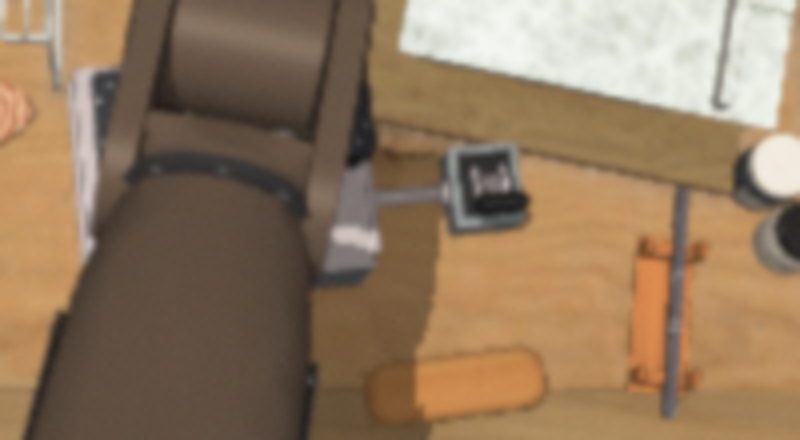

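Isolator handle, grip at crop (500,203), reads about (564,-281,97) leaning to the front; the bench on the right is empty of stones. Push it over from the front.

```bash
python3 - <<'E'
from h import *
y=4.6
shift((515,-284,300,y),(515,-284,107,y),(545,-282,107,y),(602,-278,107,y))
E
```

```text
t 39.1 grasp [561.  -47.8 299.6] yaw 4.6 open 0.007 F [-0.5 -0.5  0.5] grip 0.0
(515, -284, 300, 4.6) -> [-0.0651  0.2317 -0.0003] 0.0
(515, -284, 107, 4.6) -> [-0.0649  0.2317  0.1927] 0.0
(545, -282, 107, 4.6) -> [-0.0348  0.2322  0.1926] 0.0
(602, -278, 107, 4.6) -> [0.0223 0.2328 0.1926] 0.0
```

Emit:
carry_out([
  [-0.065,0.232,0,0,0],
  [-0.065,0.232,0,0,0],
  [-0.065,0.232,0,0,0],
  [-0.065,0.232,0,0,0],
  [-0.065,0.232,0,0,0],
  [-0.065,0.232,0.06,0,0],
  [-0.065,0.232,0.12,0,0],
  [-0.065,0.232,0.17,0,0],
  [-0.065,0.232,0.191,0,0],
  [-0.065,0.232,0.191,0,0],
  [-0.045,0.232,0.191,0,0],
  [-0.03,0.232,0.191,0,0],
  [-0.02,0.232,0.191,0,0],
  [-0.01,0.232,0.191,0,0],
  [0,0.232,0.191,0,0],
  [0.01,0.232,0.191,0,0],
  [0.018,0.232,0.191,0,0],
  [0.022,0.232,0.191,0,0],
  [0.022,0.232,0.191,0,0],
])

```text
t: 41.52
eef_pos: [599.4, -277.2, 280.2]
tcp_rot: [-3.139, 0.011, 0.081]
ft_force: [-24.8, -3.6, 10.0]
opening: 0.006
grip_force: 12.6
```

Emit:
carry_out([
  [-0.02,0,0,0,0],
  [-0.06,0,0,0,0],
  [-0.06,0,-0.05,0,0],
  [-0.06,0,-0.11,0,0],
  [-0.06,0,-0.17,0,0],
  [-0.06,0,-0.2,0,0],
  [-0.06,-0.15,-0.2,0,0],
  [-0.06,-0.24,-0.2,0,0],
  [-0.06,-0.24,-0.2,0,0],
  [-0.06,-0.24,-0.2,0,0],
  [-0.06,-0.24,-0.2,0,0],
])

```text
t: 42.9
eef_pos: [522.3, -39.4, 481.2]
tcp_rot: [-3.142, -0.001, 0.085]
ft_force: [-0.2, -0.9, -0.3]
opening: 0.002
grip_force: 0.0
```

```bash
python3 - <<'E'
from h import *
shift()
im,d,K,T,_=snap("top");im2,d2,_,_,_=snap("side")
cv2.imwrite("pics/t9.png",np.hstack([cv2.resize(im[120:260,260:420],(457,400),interpolation=2),cv2.resize(im2[130:270,200:320],(343,400),interpolation=2)])[:,:,::-1])
P=cloud(d,K,T)
m=(P[...,0]>540)&(P[...,0]<640)&(P[...,1]<-250)&(P[...,1]>-310)&(P[...,2]>85)&(P[...,2]<115)
print(m.sum(),P[m].mean(0))
h=cv2.cvtColor(im,cv2.COLOR_RGB2HSV);v,u=np.mgrid[:420,:560]
b=(P[...,2]>24)&(P[...,2]<60)&(h[...,1]<70)&(u>398)&(u<418)&(v>192)&(v<258)&(P[...,0]>380)&(P[...,0]<600)
print("bar now",cv2.fitLine(P[b][:,:2].astype(np.float32),cv2.DIST_HUBER,0,.01,.01).ravel(),P[b][:,0].min(),P[b][:,0].max(),np.median(P[b][:,2]))
o=(P[...,2]>2)&(P[...,2]<60)&(h[...,1]>150)&(h[...,0]<20)&(u>395)&(u<420)&(v>200)&(v<252)
r=cv2.minAreaRect(P[o][:,:2].astype(np.float32));print("rest",r)
E
```

```text
t 42.9 grasp [522.4 -39.4 310.2] yaw 4.9 open 0.002 F [-0.2 -0.9 -0.3] grip 0.0
80 [ 614.85737721 -275.90297239  100.96819659]
bar now [ 9.9411023e-01 -1.0837352e-01  4.9378033e+02 -4.3754196e+02] 400.4739250874431 591.0981615816659 37.71742582531692
rest ((483.9564514160156, -432.50506591796875), (51.13621520996094, 127.35578155517578), 82.82766723632812)
```

View pics/t9.png

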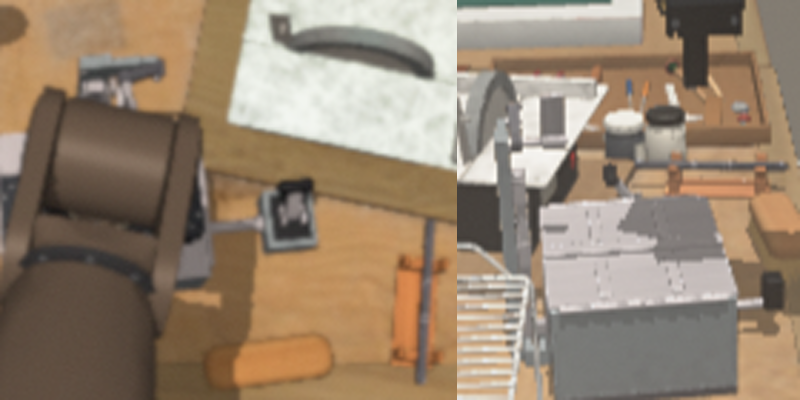

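The picture shows the cover shut, the isolator handle thrown to the back (295,188), the pawl over, the knob down (772,290) and the bar in its rest (427,300). Handing in.

```bash
python3 -c "
from cell import env
print(env.job_done())"
```

```text
the job is handed in; nothing more can be done
None
```

The job is handed in at about 43 s of robot time, but the interface returned no verdict. By my last camera checks both stones found are in the lowered basket, the pawl is over, both leaves are shut with the right lapping the left, the isolator is on and the bar is back on its rest.

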